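# Prop up the bench grinder with the pry bar

## Robot

A 6-joint arm with a two-finger parallel gripper is mounted at the origin on the work surface. World frame = base frame: x ahead of the robot, y to its left, z up, the work surface at z = 0. Lengths are in m, angles in rad, forces in N, time in s.
With the tool pointing down it reaches from about 0.3 to 0.75 m from the base axis. Payload 8.5 kg.
Tool frame: the origin (TCP) lies between the finger pads; the fingertips stand 14 mm ahead of it and the grasp point (between the pads) lies 5 mm behind it (bot.tip_reach is the distance from the TCP to the fingertips, in m); z points along the fingers, y is the line along which they close (so a half turn about z gives the same grasp; the last joint's range is limited). The gripper opens to 88 mm and grips with 3 to 60 N. Pads are 18 mm wide; open, the fingers measure 123 mm over their backs; the gripper's body (75 mm by 187 mm) begins 45 mm behind the grasp point.
Start: joints at [-0.215, 0.381, 1.297, -0, 1.464, -0.215], TCP at [0.55, 0, 0.253] pointing down, gripper open.
Joint ranges: [-3.11, 3.11], [-0.89, 2.33], [0.22, 2.48], [-1.42, 4.56], [0.17, 2.85], [-2.88, 2.88]. Speed limits (rad/s): [2.39, 2.39, 3.14, 3.14, 3.14, 3.14].

## Interface

Orientations are given as a unit quaternion [x, y, z, w].
In Python, from cell import bot, optics, hand_in gives the robot as it stands. The module is installed in compiled form; this text tells all that it offers.
- The arm moves only by the shell command python3 -m crank 'ROWS' [FORCE]. ROWS is JSON, a list of rows, each a list of 7 numbers: the shift along the tool's x, y, z in cm, then the turn, a rotation vector about the tool's x, y, z in rad, then the opening, from 0 (shut) to 1 (fully open). In form: [[x, y, z, rx, ry, rz, fingers], ...]. A call has 1 to 20 rows; each row is the pose to reach, as a shift and turn from the pose commanded when the call began, along the tool's axes at that moment; what a row does not reach only later rows make up. A row lasts 1/10 s, in which the tool goes at most 50 mm and 8.59 degrees, less where a joint would pass 70% of its speed; a pose out of reach is approached as far as the arm can. A call with a gripper value outside its range is refused whole. The fingers move at their own pace and stop on an object; FORCE is the grip in N (left out, the last holds). Time passes only in rows, so rows that repeat a pose let the fingers close. It gives the time, the measured TCP pose, the force, the opening and the grip force at its end, in the units of the state.
- bot.get_state(): the state, without advancing time (a new reading comes with each control period).
- optics.camera(name): name is "scene" or "side" or "wrist"; returns a dict with "img" (400x640x3 uint8, red, green, blue), "z_map" (400x640 float32, m along the optical axis (not along the pixel's ray), 0 where there is no reading), "K" (3x3 intrinsics, pixels), "k1" (the pictures are not rectified: a ray, as slopes to the right and down, at radius r is drawn at 1 + k1 r^2 times it, then the intrinsics apply), "R" (3x3) and "t" (3): a world point X has camera coordinates R X + t. Camera axes: x right, y down, z forward; pixel columns grow to the right and rows downward; lengths in m; the calibration is good to about 2 mm. A picture is of the moment at which its call begins.
- hand_in(): hands the job in; it is judged then, once.
Trained networks look in the newest picture that a camera, given by its name, has taken for a name from the list of things; names that differ only in an ending like _2 or _b are one class to them, and where a whole thing is asked for, a point or a joint stands for the part that bears it (a point fixed in the world has none). Each returns a list of dicts, best first, with "p" (0 to 1); they miss things now and then, are a little off and sometimes report something else, mostly with a low value. They report only what shows in the picture. A call takes as long as a camera call. They do not tell look-alikes from the thing itself.
- optics.outline_of(camera, label): "pixels" (400x640 bool, what is visible of it) and "position" ([column, row] in pixels, amid what is visible of it).
The state is a dict: "t": time; "joints": joint angles; "dq": joint speeds; "effort": joint torques, N m; "tool_pos": TCP position; "eef_rot": TCP orientation; "contact_force": force on the tool from outside, world axes, zero at the start; "wrist_torque": the same for the moment, N m; "grip_width": opening from 0.0 (shut) to 1.0 (fully open); "grasp_force": force on a finger pad.
Only numpy, scipy, OpenCV 4.12 (cv2) and the standard library are available. Lean on these libraries where they do the work, as an engineer would, in place of code of your own. Each camera call takes 0.05 s, during which the arm holds its last target. There are 200 camera calls.

## Task

The bench grinder's front edge has to be jacked up so that its feet can be changed. Push down the raised handle of the cranked pry bar that already lies over its fulcrum block with its toe under the grinder's base, until the little sprung prop swings in under the base plate, then let go so that the grinder stays resting on the prop. Use only the bar: do not touch the grinder or the prop yourself, and do not shove the grinder along the bench.

Things in the scene. Friction and masses are not known exactly. Their poses are not given: they have to be found in the camera images.
- grinder: Grey bench grinder, about 7 kg, loose: base plate 200 (x) by 220 (y) by 12 mm, its underside 34 mm up on four rubber feet; motor with a wheel at each end, 235 mm tall. Origin: on the bench under the plate's middle; z up; -x points out of its front edge, 100 mm off, under which the bar's toe lies. It tilts up about its rear feet (x = +109 mm).
- pry_bar: Cranked steel pry bar, 26 mm wide, 10 mm thick, 0.7 kg, loose. Origin: on its underside, on the ridge of the loose fulcrum block (24 mm high) about which it pivots. The toe runs level 75 mm to +x, under the grinder; from x = -20 mm the handle rises to -x at 20 degrees for 290 mm, with a black rubber sleeve near its end. Another bar, straight, lies flat on the bench: leave it.
- sleeve (a point): Middle of the top face of the pry bar's black sleeve (30 mm wide, 100 mm long), where to push: 238 mm to -x of the bar's origin and 92 mm above it, so 116 mm above the bench at the start. 8 to 18 N moves it. The prop swings in when the bar has turned about 15 degrees (sleeve down about 65 mm); at about 23 degrees the handle's end meets the bench. Let go, the handle stays down by its own weight.
- prop_stand: Small steel foot, 30 by 36 mm, fixed to the bench beside the bar's toe, under the grinder's front edge, carrying the prop: a steel dark strut 24 mm wide, 8 mm thick and 48 mm long, hinged on it 6 mm above the bench. Origin: on the bench under the hinge; +x points in under the grinder.
- prop (a joint): Angle of the sprung prop (rad): 0 as it leans outwards, held off by the edge of the grinder's base plate; it swings in by its spring when the plate is lifted clear of it (about 22 mm at the edge), and stands under the plate, against its stop, at 0.84.
Mind the look-alikes: they are no part of the job. There is more than one size of the prop_stand; the job needs the middle-sized.

How it is judged:
On the way:
1. the pry bar has levered the grinder's front edge up (tilted more than 5 degrees, carried by the bar) (angle between grinder's own z axis and vertical above 0.09 rad and contact force between pry_bar and grinder above 16 N), for 0.1 s.
At the end, for the whole second after the job is handed in: The prop stands under the base plate (joint above 0.65 rad) and carries the grinder (more than 5 N), the grinder leans back on it by 5 to 8.5 degrees, is at rest and its origin is within 35 mm of where it started (the tilt itself raises it by about 12 mm); the bar lies still (value of joint prop above 0.65 rad and contact force between grinder and prop_stand above 5 N and angle between grinder's own z axis and vertical between 0.085 and 0.15 rad and distance of grinder from where it was at the start of the episode below 0.035 m and linear speed of grinder below 0.02 m/s and linear speed of pry_bar below 0.03 m/s); the robot touches nothing.
It fails at once if the robot touches the grinder (contact force between any of the arm, the fingers and grinder above 2 N).
It fails at once if the robot touches the prop or its foot (contact force between any of the arm, the fingers and prop_stand above 1 N).
It also fails if it takes over 40 s, if anything falls off the work surface, if the arm or the gripper's body presses on something with over 40 N, if the wrist force passes 120 N, or if a joint passes its speed limit or range.

## Working session

There is one attempt and no reset: what is moved stays moved. The work goes in short steps, Python scripts to look and compute and a shell command to move; the robot and the scene stay as the last step left them, time stands still between calls to the robot, and variables do not carry over. Pictures are saved under pics/ and viewed, at most 10 in all, crops included, and the job is handed in when it is done.

```bash
mkdir -p pics; cat > h.py <<'E'
import numpy as np, cv2
from cell import bot, optics
def world(c, mask):
    """world points of masked pixels with a depth reading"""
    v,u=np.nonzero(mask & (c["z_map"]>0)); z=c["z_map"][v,u]
    K=c["K"]; xd=np.stack([(u-K[0,2])/K[0,0],(v-K[1,2])/K[1,1]],1)
    x=xd.copy()
    for _ in range(10): x=xd/(1+c["k1"]*(x**2).sum(1,keepdims=True))
    P=np.c_[x*z[:,None],z]
    return (P-c["t"])@c["R"]
E
python3 - <<'E'
from h import *
for n in ("scene","side"):
    c=optics.camera(n); cv2.imwrite(f"pics/{n}0.png",c["img"][...,::-1])
    for l in ("grinder","pry_bar","sleeve","prop_stand"):
        for d in optics.outline_of(n,l):
            W=world(c,d["pixels"])
            if len(W)>5: print(n,l,round(d["p"],2),np.round(d["position"]),len(W),"med",np.round(np.median(W,0),3),"lo",np.round(np.percentile(W,2,0),3),"hi",np.round(np.percentile(W,98,0),3))
s=bot.get_state();print(s["tool_pos"],s["eef_rot"])
E
```

```text
scene grinder 0.82 [343. 165.] 15782 med [0.652 0.184 0.15 ] lo [0.485 0.124 0.011] hi [0.705 0.304 0.231]
scene pry_bar 0.77 [188. 226.] 2748 med [ 0.585 -0.087  0.087] lo [ 0.564 -0.205  0.029] hi [0.593 0.115 0.13 ]
scene sleeve 0.87 [187. 225.] 2853 med [ 0.584 -0.086  0.086] lo [ 0.559 -0.205  0.023] hi [0.594 0.118 0.13 ]
scene prop_stand 0.71 [401. 284.] 673 med [0.815 0.175 0.014] lo [0.789 0.146 0.002] hi [0.833 0.208 0.055]
scene prop_stand 0.68 [318. 235.] 252 med [0.648 0.125 0.012] lo [ 0.595  0.108 -0.   ] hi [0.67  0.139 0.044]
scene prop_stand 0.58 [244. 278.] 314 med [ 0.665 -0.033  0.01 ] lo [ 0.651 -0.05   0.   ] hi [ 0.678 -0.014  0.033]
side grinder 0.94 [303. 253.] 12279 med [0.591 0.245 0.205] lo [0.481 0.128 0.043] hi [0.696 0.32  0.233]
side pry_bar 0.66 [371. 181.] 1267 med [0.577 0.01  0.053] lo [ 0.563 -0.103  0.022] hi [0.592 0.115 0.093]
side sleeve 0.88 [371. 183.] 1221 med [0.577 0.01  0.054] lo [ 0.563 -0.103  0.03 ] hi [0.591 0.114 0.094]
side prop_stand 0.65 [350. 156.] 185 med [ 0.66  -0.032  0.012] lo [ 0.649 -0.05  -0.001] hi [ 0.675 -0.017  0.032]
side prop_stand 0.62 [320. 205.] 57 med [0.638 0.113 0.042] lo [0.626 0.107 0.035] hi [0.648 0.117 0.047]
side prop_stand 0.58 [244. 190.] 528 med [0.804 0.178 0.022] lo [0.787 0.147 0.002] hi [0.83  0.206 0.056]
[5.49953199e-01 2.72921303e-05 2.52723106e-01] [ 7.07092099e-01  7.07121462e-01 -1.39806969e-05 -4.20148732e-05]
```

View pics/scene0.png

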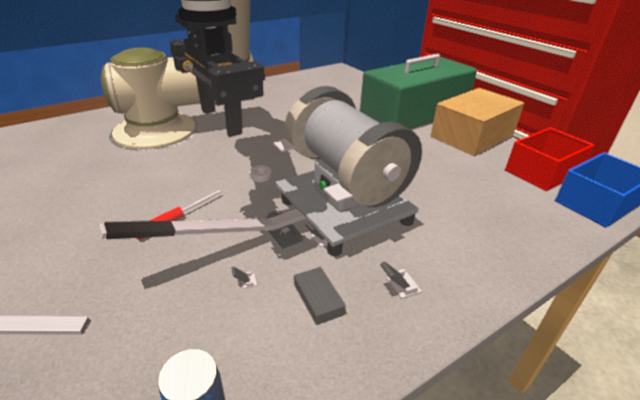

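View pics/side0.png

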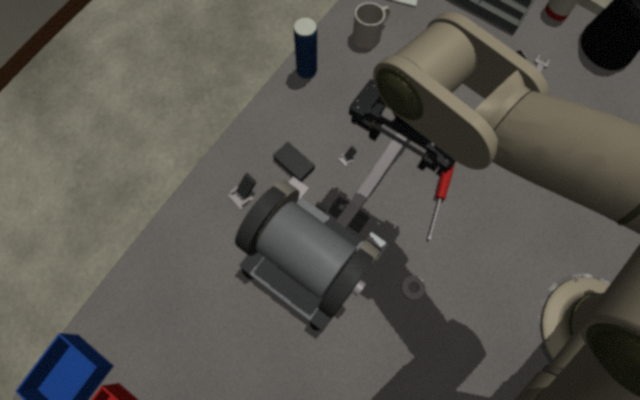

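The scene view shows the bar from the toe at about (300,215) to the black sleeve at (140,230). The prop that matters is at the grinder's front edge, around (318,235), and the look-alikes are at (244,278) and (401,284). Next I'll locate the sleeve's middle.

```bash
python3 - <<'E'
from h import *
c=optics.camera("scene")
d=optics.outline_of("scene","pry_bar")[0]
m=cv2.erode(d["pixels"].astype(np.uint8),np.ones((3,3)))>0
dark=c["img"].max(2)<70
W=world(c,m); S=world(c,m&dark&(np.arange(640)[None]<185)&(np.arange(640)[None]>95))
print(len(S),np.percentile(S,[2,50,98],axis=0).round(3))
for y in np.arange(-.21,.13,.02):
    q=W[abs(W[:,1]-y)<.01]
    if len(q)>5: print(round(y,2),len(q),np.percentile(q[:,0],[5,50,95]).round(3),np.percentile(q[:,2],[5,50,95]).round(3))
E
```

```text
937 [[ 0.566 -0.2    0.095]
 [ 0.585 -0.161  0.115]
 [ 0.59  -0.115  0.13 ]]
-0.21 89 [0.566 0.582 0.587] [0.123 0.13  0.131]
-0.19 248 [0.564 0.583 0.588] [0.117 0.126 0.13 ]
-0.17 232 [0.565 0.584 0.589] [0.11  0.119 0.123]
-0.15 210 [0.567 0.584 0.59 ] [0.103 0.112 0.116]
-0.13 200 [0.566 0.585 0.59 ] [0.096 0.105 0.109]
-0.11 161 [0.568 0.584 0.59 ] [0.09  0.096 0.102]
-0.09 140 [0.57  0.585 0.59 ] [0.081 0.088 0.093]
-0.07 141 [0.569 0.583 0.59 ] [0.075 0.082 0.085]
-0.05 127 [0.57  0.585 0.591] [0.068 0.074 0.078]
-0.03 120 [0.571 0.584 0.591] [0.061 0.067 0.071]
-0.01 109 [0.57  0.583 0.592] [0.056 0.06  0.064]
0.01 100 [0.572 0.585 0.592] [0.048 0.053 0.057]
0.03 98 [0.573 0.587 0.593] [0.039 0.045 0.049]
0.05 98 [0.571 0.586 0.593] [0.031 0.038 0.042]
0.07 100 [0.573 0.585 0.593] [0.029 0.033 0.035]
0.09 94 [0.575 0.586 0.594] [0.029 0.034 0.035]
0.11 91 [0.574 0.587 0.594] [0.029 0.033 0.035]
```

```bash
python3 -m crank '[[-5,1,0,0,0,0,0],[-10,2,0,0,0,0,0],[-15.8,2.7,2,0,0,0,0],[-15.8,2.7,6,0,0,0,0],[-15.8,2.7,9.5,0,0,0,0],[-15.8,2.7,9.5,0,0,0,0],[-15.8,2.7,9.5,0,0,0,0],[-15.8,2.7,9.5,0,0,0,0]]' 40
python3 - <<'E'
from h import *
c=optics.camera("scene"); cv2.imwrite("pics/s1.png",c["img"][...,::-1])
E
```

```text
t: 1.4
tool_pos: [0.5779, -0.1579, 0.1601]
eef_rot: [0.707, 0.707, 0.001, 0.002]
contact_force: [-0.5, -0.3, 0.7]
grip_width: 0.3
grasp_force: 0.0
```

View pics/s1.png

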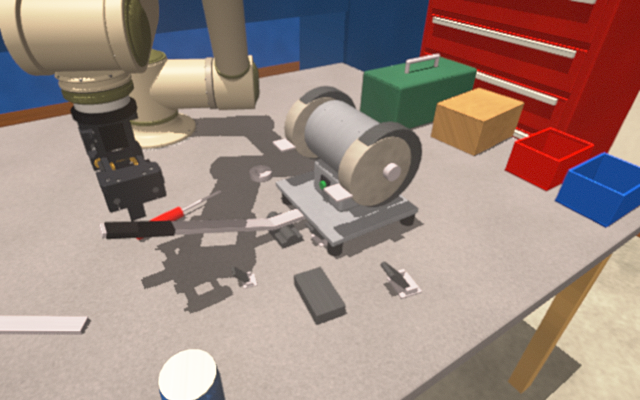

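The fingertips are above the sleeve at about (138,215). I'll finish shutting the fingers, then press slowly.

```bash
python3 -m crank '[[0,0,0,0,0,0,0],[0,0,0,0,0,0,0],[0,0,0,0,0,0,0],[0,0,0,0,0,0,0],[0,0,1,0,0,0,0],[0,0,2,0,0,0,0],[0,0,2.5,0,0,0,0],[0,0,3,0,0,0,0],[-0.2,0,3.5,0,0,0,0],[-0.3,0,4,0,0,0,0],[-0.4,0,4.5,0,0,0,0],[-0.6,0,5,0,0,0,0],[-0.7,0,5.5,0,0,0,0],[-0.7,0,5.5,0,0,0,0]]'
```

```text
t: 2.85
tool_pos: [0.5776, -0.1664, 0.1033]
eef_rot: [0.707, 0.707, -0.0, 0.002]
contact_force: [-0.5, -3.2, 9.4]
grip_width: 0.002
grasp_force: 4.2
```

```bash
python3 -m crank '[[-0.1,0,0.5,0,0,0,0],[-0.2,0,1,0,0,0,0],[-0.3,0,1.5,0,0,0,0],[-0.5,0,2,0,0,0,0],[-0.6,0,2.5,0,0,0,0],[-0.7,0,3,0,0,0,0],[-0.8,0,3.4,0,0,0,0],[-0.8,0,3.8,0,0,0,0],[-0.8,0,4.2,0,0,0,0],[-0.8,0,4.2,0,0,0,0],[-0.8,0,4.2,0,0,0,0],[-0.8,0,4.2,0,0,0,0]]'
python3 - <<'E'
from h import *
c=optics.camera("scene"); cv2.imwrite("pics/s2.png",cv2.resize(c["img"][120:300,80:440,::-1],None,fx=2,fy=2))
E
```

```text
t: 4.05
tool_pos: [0.5776, -0.1739, 0.0616]
eef_rot: [0.707, 0.707, 0.0, 0.002]
contact_force: [-1.0, -2.3, 7.9]
grip_width: 0.005
grasp_force: 4.1
```

View pics/s2.png

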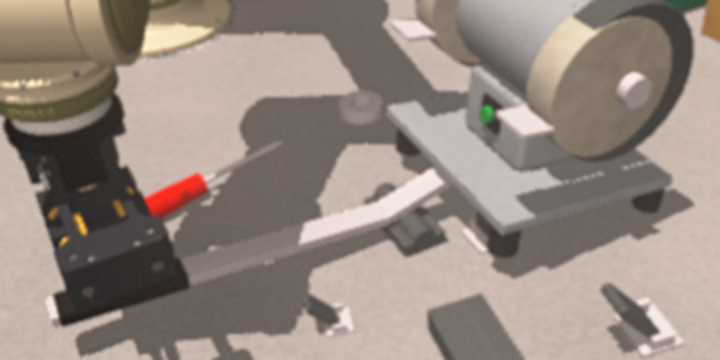

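The bar's handle is well down and the plate's front edge is raised. The foot shows at (475,238) in the crop, but I can't see the strut. I'll press a little further and measure the tilt.

```bash
python3 -m crank '[[0,0,0.4,0,0,0,0],[-0.1,0,0.8,0,0,0,0],[-0.1,0,0.8,0,0,0,0],[-0.1,0,0.8,0,0,0,0]]'
python3 - <<'E'
from h import *
c=optics.camera("scene"); cv2.imwrite("pics/s3.png",cv2.resize(c["img"][190:270,260:420,::-1],None,fx=5,fy=5,interpolation=cv2.INTER_CUBIC))
M=np.zeros((400,640),bool); M[170:260,270:420]=1
W=world(c,M); 
for y in np.arange(.12,.34,.02):
    q=W[(abs(W[:,1]-y)<.01)&(W[:,0]>.62)&(W[:,0]<.70)&(W[:,2]>.03)&(W[:,2]<.09)]
    if len(q)>5: print(round(y,2),len(q),np.percentile(q[:,2],[10,50,90]).round(3))
for d in optics.outline_of("scene","prop_stand"):
    W=world(c,d["pixels"]); print(d["p"],d["position"],np.percentile(W,[2,50,98],axis=0).round(3).tolist())
E
```

```text
t: 4.5
tool_pos: [0.5776, -0.1745, 0.0534]
eef_rot: [0.707, 0.707, 0.0, 0.001]
contact_force: [-1.0, 0.1, 7.8]
grip_width: 0.004
grasp_force: 4.1
0.12 482 [0.038 0.068 0.071]
0.14 356 [0.056 0.068 0.07 ]
0.16 308 [0.063 0.066 0.067]
0.18 405 [0.062 0.064 0.083]
0.2 327 [0.059 0.061 0.081]
0.22 261 [0.057 0.059 0.073]
0.24 202 [0.055 0.056 0.057]
0.26 139 [0.052 0.053 0.055]
0.28 128 [0.049 0.051 0.052]
0.3 125 [0.046 0.048 0.049]
0.32 24 [0.045 0.046 0.047]
0.94 [401.1, 284.3] [[0.789, 0.145, 0.001], [0.815, 0.175, 0.015], [0.833, 0.208, 0.055]]
0.75 [243.9, 274.6] [[0.65, -0.049, 0.0], [0.665, -0.033, 0.013], [0.677, -0.016, 0.032]]
0.67 [323.4, 234.2] [[0.622, 0.121, 0.0], [0.637, 0.134, 0.005], [0.665, 0.138, 0.028]]
```

View pics/s3.png

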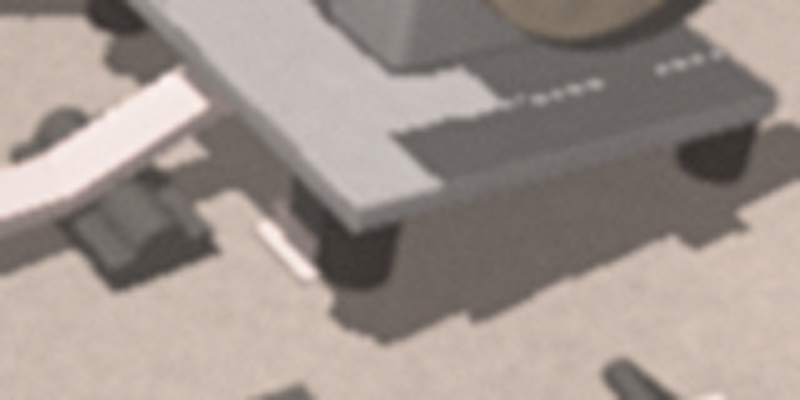

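The measured tilt is about 7°. The strut no longer sticks out in front: the stand's nearest y went from 0.108 to 0.121, and a dark upright shows at (300,195) in the crop. I'll wait a few rows with a little more lift, then let go gently.

```bash
python3 -m crank '[[0,0,0.3,0,0,0,0],[0,0,0.3,0,0,0,0],[0,0,0.3,0,0,0,0],[0,0,0,0,0,0,0],[0,0,-0.4,0,0,0,0],[0,0,-0.8,0,0,0,0],[0,0,-1.2,0,0,0,0],[0,0,-1.6,0,0,0,0],[0,0,-2,0,0,0,0],[0,0,-2.4,0,0,0,0]]'
python3 - <<'E'
from h import *
c=optics.camera("scene"); cv2.imwrite("pics/s4.png",cv2.resize(c["img"][120:300,80:440,::-1],None,fx=2,fy=2))
M=np.zeros((400,640),bool); M[170:260,270:420]=1
W=world(c,M)
for y in (.14,.16,.26,.3):
    q=W[(abs(W[:,1]-y)<.01)&(W[:,0]>.62)&(W[:,0]<.70)&(W[:,2]>.03)&(W[:,2]<.09)]
    print(y,np.percentile(q[:,2],[10,50,90]).round(3))
E
```

```text
t: 5.6
tool_pos: [0.5769, -0.1738, 0.0769]
eef_rot: [0.707, 0.707, -0.0, -0.0]
contact_force: [-0.4, -0.4, 0.8]
grip_width: 0.003
grasp_force: 0.0
0.14 [0.056 0.066 0.067]
0.16 [0.06  0.063 0.065]
0.26 [0.051 0.052 0.054]
0.3 [0.047 0.048 0.049]
```

View pics/s4.png

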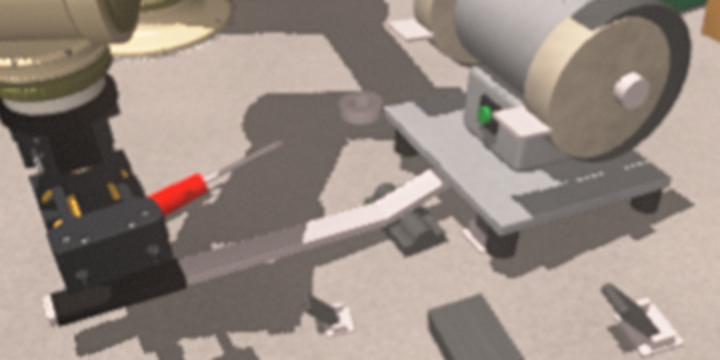

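The tool is free, the grinder is still tilted at about 0.11 rad and the bar stays down. I'll retreat, confirm with one measurement and hand in.

```bash
python3 -m crank '[[0,0,-3,0,0,0,0],[0,0,-6,0,0,0,0],[0,0,-9,0,0,0,0],[0,0,-9,0,0,0,0],[0,0,-9,0,0,0,0],[0,0,-9,0,0,0,0],[0,0,-9,0,0,0,0],[0,0,-9,0,0,0,0]]'
python3 - <<'E'
from h import *
from cell import hand_in
c=optics.camera("scene")
M=np.zeros((400,640),bool); M[170:260,270:420]=1
W=world(c,M); z=[]
for y in (.14,.16,.26,.3):
    q=W[(abs(W[:,1]-y)<.01)&(W[:,0]>.62)&(W[:,0]<.70)&(W[:,2]>.03)&(W[:,2]<.09)]
    z.append(np.median(q[:,2]))
print(np.round(z,3))
if .085<(z[0]-z[3])/.16<.15: print(hand_in())
E
```

```text
t: 6.45
tool_pos: [0.5768, -0.1739, 0.1658]
eef_rot: [0.707, 0.707, -0.0, -0.001]
contact_force: [-0.1, 0.3, 0.7]
grip_width: 0.003
grasp_force: 0.0
[0.066 0.063 0.052 0.048]
the job is handed in; nothing more can be done
None
```

I levered the grinder up with the pry bar and let go. It has stayed tilted by about 0.11 rad, evidently on the prop, with the bar lying down and the arm clear, and I handed the job in at about 6.5 s; no verdict came back.

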